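# Line up the pump bottles by height on the vanity tray

## Task

Line up the four amber pump bottles in order of height on the four coasters in the vanity tray, one bottle to a coaster, with the tallest at the end next to the potted plant and the shortest at the end next to the blue tumbler. Keep the bottles upright, set each down without dropping it, and leave it standing in the middle of its coaster; do not shift the plant or the tumbler.

Things in the scene. Friction and masses are not known exactly. Their poses are not given: they have to be found in the camera images.
- bottle_350: tallest of four loose amber pump bottles, white label, black pump locked down (rigid): 176 mm tall, body 68 mm wide. Origin: centre of underside, z up. Grip by the round black collar, 32 mm wide, 136 to 160 mm up; above it only the pump head, 20 mm wide. The shoulder starts 128 mm up. The spout, level with the head, juts 38 mm from the axis along -x: close fingers along y.
- bottle_250: second tallest of four loose amber pump bottles, white label, black pump locked down (rigid): 154 mm tall, body 62 mm wide. Origin: centre of underside, z up. Grip by the round black collar, 32 mm wide, 114 to 138 mm up; above it only the pump head, 20 mm wide. The shoulder starts 106 mm up. The spout, level with the head, juts 38 mm from the axis along -x: close fingers along y.
- bottle_150: second shortest of four loose amber pump bottles, white label, black pump locked down (rigid): 132 mm tall, body 56 mm wide. Origin: centre of underside, z up. Grip by the round black collar, 32 mm wide, 92 to 116 mm up; above it only the pump head, 20 mm wide. The shoulder starts 84 mm up. The spout, level with the head, juts 38 mm from the axis along -x: close fingers along y.
- bottle_100: shortest of four loose amber pump bottles, white label, black pump locked down (rigid): 110 mm tall, body 50 mm wide. Origin: centre of underside, z up. Grip by the round black collar, 32 mm wide, 70 to 94 mm up; above it only the pump head, 20 mm wide. The shoulder starts 62 mm up. The spout, level with the head, juts 38 mm from the axis along -x: close fingers along y.
- coaster_a: one of four alike flat round sand-coloured stone coasters, fixed, 92 mm wide, 9 mm thick, in one row about 115 mm apart in a fixed dark grey tray (490 x 134 mm, metal rim 13 mm high); the letters are in no set order along the row. Origin: centre of its underside, 8 mm above the counter; its top is 17 mm above the counter.
- coaster_b: one of four alike flat round sand-coloured stone coasters, fixed, 92 mm wide, 9 mm thick, in one row about 115 mm apart in a fixed dark grey tray (490 x 134 mm, metal rim 13 mm high); the letters are in no set order along the row. Origin: centre of its underside, 8 mm above the counter; its top is 17 mm above the counter.
- coaster_c: one of four alike flat round sand-coloured stone coasters, fixed, 92 mm wide, 9 mm thick, in one row about 115 mm apart in a fixed dark grey tray (490 x 134 mm, metal rim 13 mm high); the letters are in no set order along the row. Origin: centre of its underside, 8 mm above the counter; its top is 17 mm above the counter.
- coaster_d: one of four alike flat round sand-coloured stone coasters, fixed, 92 mm wide, 9 mm thick, in one row about 115 mm apart in a fixed dark grey tray (490 x 134 mm, metal rim 13 mm high); the letters are in no set order along the row. Origin: centre of its underside, 8 mm above the counter; its top is 17 mm above the counter.
- plant: small bushy green plant in a round white pot, loose, 130 mm tall, about 90 mm across the leaves; it stands on the counter by one end of the coaster row, about 130 mm beyond the last coaster's centre. Origin: centre of the pot's underside.
- tumbler: blue ceramic tumbler, empty, loose, 95 mm tall, 70 mm across the rim; it stands on the counter by the other end of the coaster row, about 130 mm beyond the last coaster's centre. Origin: centre of its underside.
Things that resemble listed ones, but are neither listed nor needed, are in the scene too. Leave any purple look-alike of the bottle_250 alone.

How it is judged (in metres and radians):
At the end, for the whole second after the job is handed in: Each bottle stands upright (within about 3 degrees), released and at rest on its own coaster, centred within 15 mm, in falling order of height from the plant's end of the row to the tumbler's end; the plant and the tumbler stand within 20 mm of where they were ((horizontal distance between bottle_350 and coaster_a below 0.015 m or horizontal distance between bottle_350 and coaster_b below 0.015 m or horizontal distance between bottle_350 and coaster_c below 0.015 m or horizontal distance between bottle_350 and coaster_d below 0.015 m) and horizontal distance between bottle_350 and plant between 0.06 and 0.185 m and height (world z) of bottle_350 between 0.013 and 0.021 m and angle between each of bottle_350, bottle_250, bottle_150, bottle_100's own z axis and vertical below 0.06 rad and linear speed of each of bottle_350, bottle_250, bottle_150, bottle_100 below 0.02 m/s and angular speed of each of bottle_350, bottle_250, bottle_150, bottle_100 below 0.2 rad/s and (horizontal distance between bottle_250 and coaster_a below 0.015 m or horizontal distance between bottle_250 and coaster_b below 0.015 m or horizontal distance between bottle_250 and coaster_c below 0.015 m or horizontal distance between bottle_250 and coaster_d below 0.015 m) and horizontal distance between bottle_250 and plant between 0.185 and 0.3 m and height (world z) of bottle_250 between 0.013 and 0.021 m and (horizontal distance between bottle_150 and coaster_a below 0.015 m or horizontal distance between bottle_150 and coaster_b below 0.015 m or horizontal distance between bottle_150 and coaster_c below 0.015 m or horizontal distance between bottle_150 and coaster_d below 0.015 m) and horizontal distance between bottle_150 and plant between 0.3 and 0.415 m and height (world z) of bottle_150 between 0.013 and 0.021 m and (horizontal distance between bottle_100 and coaster_a below 0.015 m or horizontal distance between bottle_100 and coaster_b below 0.015 m or horizontal distance between bottle_100 and coaster_c below 0.015 m or horizontal distance between bottle_100 and coaster_d below 0.015 m) and horizontal distance between bottle_100 and plant between 0.415 and 0.54 m and height (world z) of bottle_100 between 0.013 and 0.021 m and distance of each of plant, tumbler from where it was at the start of the episode below 0.02 m and angle between each of plant, tumbler's own z axis and vertical below 0.1 rad); the robot touches nothing.
It fails at once if a bottle is dropped: let go more than about 18 mm above what it lands on, so that it falls faster than 0.6 m/s ((linear speed of bottle_350 above 0.6 m/s and contact force between the fingers and bottle_350 below 0.05 N) or (linear speed of bottle_250 above 0.6 m/s and contact force between the fingers and bottle_250 below 0.05 N) or (linear speed of bottle_150 above 0.6 m/s and contact force between the fingers and bottle_150 below 0.05 N) or (linear speed of bottle_100 above 0.6 m/s and contact force between the fingers and bottle_100 below 0.05 N)).
It fails at once if a bottle is tipped more than about 35 degrees (angle between any of bottle_350, bottle_250, bottle_150, bottle_100's own z axis and vertical above 0.6 rad).
It fails at once if the plant or the tumbler is shifted by more than 20 mm or tipped over (distance of any of plant, tumbler from where it was at the start of the episode above 0.02 m or angle between any of plant, tumbler's own z axis and vertical above 0.35 rad).
It also fails if it takes over 120 s, if anything falls off the work surface, if the arm or the gripper's body presses on something with over 40 N, if the wrist force passes 120 N, or if a joint passes its speed limit or range.

## Robot

A 7-joint arm with a two-finger parallel gripper is mounted at the origin on the work surface. World frame = base frame: x ahead of the robot, y to its left, z up, the work surface at z = 0. Lengths are in mm, angles in rad, forces in N, time in s.
With the tool pointing down it reaches from about 425 to 825 mm from the base axis. Payload 3.6 kg.
Tool frame: the origin (TCP) lies at the very end of the fingers, on their centre line; the grasp point (between the pads) lies 19 mm behind it; z points along the fingers, y is the line along which they close (so a half turn about z gives the same grasp; the last joint's range is limited). The gripper opens to 85 mm and grips with 20 to 120 N. Pads are 22 mm wide; open, the fingers measure 114 mm over their backs; the gripper's body (76 mm by 85 mm) begins 54 mm behind the grasp point. The pads swing forward as they close: fully open they stand 13 mm farther back than shut.
Start: joints at [-1.369, 0.615, -0.013, 1.423, 0.008, 1.103, -0.04], TCP at [146.761, 633.186, 231.297] pointing down, gripper open.
Joint ranges: [-3.12, 3.12], [-0.3, 2.06], [-1.34, 1.32], [0.26, 2.42], [-1.36, 4.5], [0.01, 1.98], [-2.84, 2.84]. Speed limits (rad/s): [2.79, 2.79, 3.14, 3.14, 3.14, 3.14, 3.14].

## Interface

Orientations are given as [roll, pitch, yaw] about the fixed x, y, z axes, in that order (R = Rz(yaw) Ry(pitch) Rx(roll)).
In Python, from rig import state, cams, robot gives the robot as it stands.
- The arm moves only by the tool carry_out, never from a script. Its argument "targets" is a list of rows, each a list of 2 entries, a list of its own where there are three numbers: the shift along the world's x, y, z normalised to -1 to 1, where 1 is 0.1 m, then the turn about the world's z normalised to -1 to 1, where 1 is 360 degrees. A call has 1 to 5 rows; each row is the pose to reach, as a shift and turn from the pose commanded when the call began, turning the shorter way round; what a row does not reach only later rows make up. A row lasts 1/8 s, in which the tool goes at most 62.5 mm and 10.7 degrees, less where a joint would pass 70% of its speed; a pose out of reach is approached as far as the arm can. A call with a number of a shift or a turn outside -1 to 1 is refused whole. A call with a gripper value outside its range is refused whole. "claw" is the opening, from 0 (shut) to 1 (fully open), set as the call begins (left out, the last holds). The fingers move at their own pace and stop on an object; "newtons" is the grip in N (left out, the last holds). Time passes only in rows, so rows that repeat a pose let the fingers close. It gives the time, the measured TCP pose, the force, the opening and the grip force at its end, in the units of the state.
- state(): the state, without advancing time (a new reading comes with each control period).
- cams.read_camera(name): name is "scene" or "top" or "wrist"; returns a dict with "pixels" (384x512x3 uint8, red, green, blue), "mtx" (3x3 intrinsics, pixels), "R" (3x3) and "t" (3): a world point X has camera coordinates R X + t. Camera axes: x right, y down, z forward; pixel columns grow to the right and rows downward; lengths in mm; the calibration is good to about 2 mm. A picture is of the moment at which its call begins. There is no depth.
- robot.hand_in(): hands the job in; it is judged then, once.
The state is a dict: "time_s": time; "joint_positions": joint angles; "joint_vel": joint speeds; "effort": joint torques, N m; "position": TCP position; "orientation": TCP orientation; "ft_force": force on the tool from outside, world axes, zero at the start; "wrist_torque": the same for the moment, N m; "gripper_width": opening from 0.0 (shut) to 1.0 (fully open); "grip_force": force on a finger pad.
Only numpy, scipy, OpenCV 4.12 (cv2) and the standard library are available. Lean on these libraries where they do the work, as an engineer would, in place of code of your own. Each camera call takes 0.05 s, during which the arm holds its last target. There are 200 camera calls.

## Working session

There is one attempt and no reset: what is moved stays moved. The work goes in short steps, Python scripts to look and compute and a tool call to move; the robot and the scene stay as the last step left them, time stands still between calls to the robot, and variables do not carry over. Pictures are saved under pics/ and viewed, at most 14 in all, crops included, and the job is handed in when it is done.

Besides the shell and the picture viewer there is one more tool, called after ">>>" as name(argument=value, ...), one argument or row to a line, values as JSON. carry_out: Moves the arm, as the interface text tells. Its arguments: {"type":"object","properties":{"targets":{"type":"array","items":{"type":"array"}},"claw":{"type":"number"},"newtons":{"type":"number"}},"required":["targets"]}

```bash
ls; mkdir -p pics
python3 - <<'E'
from rig import state, cams, robot
import cv2
print(state())
for n in ("scene","top","wrist"):
    c=cams.read_camera(n); cv2.imwrite(f"pics/{n}0.png",cv2.cvtColor(c["pixels"],cv2.COLOR_RGB2BGR)); print(n,c["mtx"].round(1).tolist(),c["R"].round(3).tolist(),c["t"].round(1).tolist())
E
```

```text
pics
{'time_s': 0.0, 'joint_positions': array([-1.36949161,  0.61595249, -0.01261255,  1.424915  ,  0.00814155,
        1.10340019, -0.04037918]), 'joint_vel': array([-0.00081131, -0.00047421, -0.00195237, -0.00023837,  0.00047474,
        0.00054766, -0.00070649]), 'effort': array([ 5.24869756e-04, -4.69211197e+01,  2.59008352e-01, -1.71036100e+01,
        9.83100588e-03,  9.81258228e-03, -2.30454503e-05]), 'position': array([146.62559438, 632.45346664, 230.11124511]), 'orientation': array([-3.13896963e+00,  7.80052929e-05,  2.91389115e+00]), 'ft_force': array([-0.16470129, -0.11789783, -0.34303786]), 'wrist_torque': array([ 0.06179398, -0.04388397, -0.01598185]), 'grip_force': 0.0, 'gripper_width': 1.0026868669909734}
scene [[405.5, 0.0, 260.6], [0.0, 405.5, 191.2], [0.0, 0.0, 1.0]] [[0.462, 0.887, 0.023], [0.513, -0.246, -0.823], [-0.724, 0.392, -0.568]] [-250.5, -212.6, 1530.7]
top [[365.7, 0.0, 253.1], [0.0, 365.7, 201.5], [0.0, 0.0, 1.0]] [[0.061, -0.998, -0.008], [-0.97, -0.057, -0.235], [0.234, 0.022, -0.972]] [0.6, 511.5, 818.0]
wrist [[320.9, 0.0, 255.9], [0.0, 320.9, 189.2], [0.0, 0.0, 1.0]] [[0.225, 0.974, -0.003], [0.936, -0.216, 0.279], [0.271, -0.065, -0.96]] [-650.0, -35.8, 378.7]
```

View pics/scene0.png

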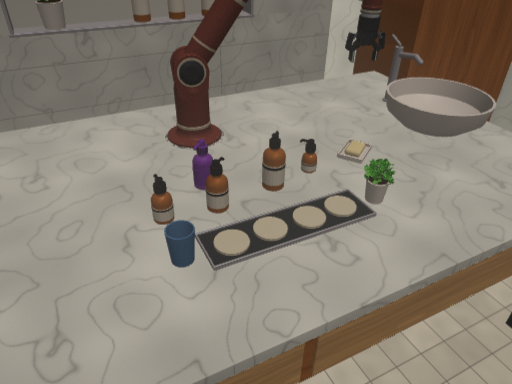

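View pics/top0.png

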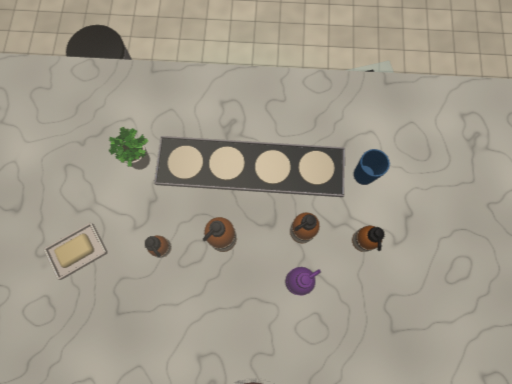

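The scene view shows, left to right, the tumbler (181,243), bottle 150 (162,203), 250 (217,190), 350 (273,165), 100 (309,157), the plant (378,180) and the purple decoy (203,165). In the top view the plant is at the left (128,146) and the tumbler at the right (373,165). The coasters are at u=185, 227, 272 and 316.

```bash
cat > h.py <<'E'
import numpy as np, cv2
from rig import state, cams, robot
def ray(c,u,v):
    d=c["R"].T@np.linalg.solve(c["mtx"],[u,v,1.]); return -c["R"].T@c["t"],d
def onz(c,u,v,z):
    o,d=ray(c,u,v); return o+d*(z-o[2])/d[2]
def proj(c,X):
    p=c["mtx"]@(c["R"]@np.asarray(X,float)+c["t"]); return p[:2]/p[2]
def save(c,name,box=None,k=1):
    im=cv2.cvtColor(c["pixels"],cv2.COLOR_RGB2BGR)
    if box: im=im[box[1]:box[3],box[0]:box[2]]
    cv2.imwrite("pics/"+name,cv2.resize(im,None,fx=k,fy=k,interpolation=cv2.INTER_CUBIC))
def blobs(m,amin=40):
    n,l,s,c=cv2.connectedComponentsWithStats(m.astype(np.uint8))
    return [(c[i],s[i],l==i) for i in range(1,n) if s[i,4]>=amin]
E
python3 - <<'E'
from h import *
c=cams.read_camera("top"); s=cams.read_camera("scene")
for n,k in (("top",c),("scene",s)): print(n,(-k["R"].T@k["t"]).round())
hsv=cv2.cvtColor(c["pixels"],cv2.COLOR_RGB2HSV)
h,S,V=[hsv[...,i].astype(int) for i in range(3)]
roi=np.zeros(h.shape,bool); roi[100:300,80:420]=1
for u,st,_ in blobs((V>170)&(S>40)&roi,300): print("coaster",u.round(1),st,onz(c,*u,17).round(1))
for u,st,_ in blobs((h<14)&(S>130)&(V>30)&roi): print("amber",u.round(1),st,onz(c,*u,60).round(1))
for u,st,_ in blobs((V<55)&(S<110)&roi): print("black",u.round(1),st,onz(c,*u,130).round(1))
for u,st,_ in blobs((h>35)&(h<85)&(S>80)&roi): print("green",u.round(1),st,onz(c,*u,110).round(1))
for u,st,_ in blobs((h>95)&(h<115)&(S>80)&roi): print("blue",u.round(1),st,onz(c,*u,50).round(1))
im=np.hstack([c["pixels"][200:300,135:265],c["pixels"][200:300,270:400]])
cv2.imwrite("pics/top1.png",cv2.cvtColor(cv2.resize(im,None,fx=3,fy=3,interpolation=cv2.INTER_CUBIC),cv2.COLOR_RGB2BGR))
save(s,"scene1.png",(140,125,340,275),4)
E
```

```text
top [304.  12. 915.]
scene [1333. -430.  700.]
coaster [184.9 161.6] [168 146  35  32 866] [617.1 215.5  17. ]
coaster [226.4 162.5] [210 147  34  32 872] [620.9 107.6  17. ]
coaster [272.3 166.4] [256 151  34  32 877] [617.3 -11.9  17. ]
coaster [316.1 167.1] [299 151  35  33 869] [ 621.8 -124.7   17. ]
amber [299.  219.2] [294 213  15  14  79] [474.  -80.4  60. ]
amber [220.9 231.4] [206 218  26  25 249] [433.8 102.5  60. ]
amber [308.1 231.1] [297 221  22  16 141] [ 446.7 -102.8   60. ]
amber [366.1 238. ] [358 226  20  23 260] [ 438.5 -238.8   60. ]
black [305.9 224.7] [295 218  20  12  64] [448.8 -88.2 130. ]
black [375.8 235.5] [368 228  16  22 197] [ 434.1 -239.1  130. ]
green [127.5 145.7] [109 127  39  39 838] [616.4 333.9 110. ]
blue [371.2 166.2] [355 150  34  34 822] [ 620.6 -256.3   50. ]
```

View pics/top1.png

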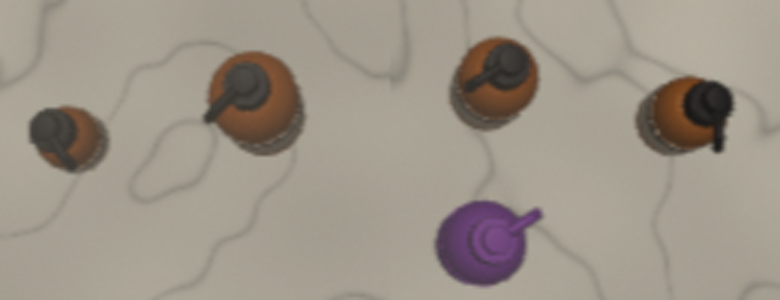

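View pics/scene1.png

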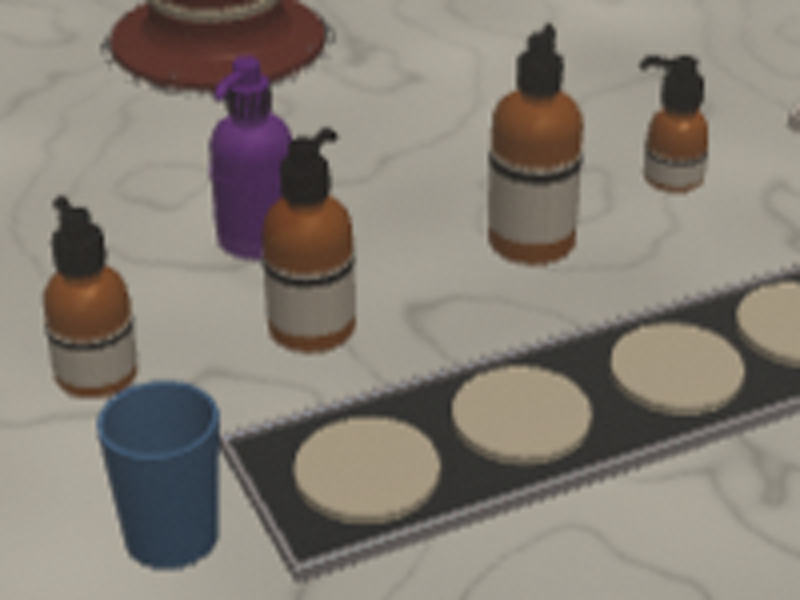

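The crops show the collars and spouts of all four bottles clearly: in full-image pixels, top view heads at (152,243), (217,228), (310,221) and (376,234). I'll triangulate these with the scene view.

Run:
```python
from h import *
c=cams.read_camera("top"); s=cams.read_camera("scene")
B={"350":((217.3,228.3),(204.3,240),(275,143),(273,187),176),"250":((309.7,221.3),(296,230),(216.2,168.7),(217,209),154),"150":((376.3,234.3),(379.3,250),(159.7,187),(163.5,221),132),"100":((152.3,242.7),(158.3,255),(310.7,147),(309,170.5),110)}
for n,(t,p,q,b,H) in B.items():
    a=onz(c,*t,H-16); e=onz(c,*p,H-6); d=onz(s,*q,H-28); hd=onz(c,*t,H-6)
    (o1,d1),(o2,d2)=ray(c,*t),ray(s,*q)
    k=np.linalg.lstsq(np.c_[d1,-d2],o2-o1,rcond=None)[0]; X=(o1+d1*k[0]+o2+d2*k[1])/2
    print(n,"top",a[:2].round(),"scene",d[:2].round(),"tri",X.round(),"spoutdir deg",np.degrees(np.arctan2(*(e-hd)[[1,0]])).round(), np.linalg.norm(e-hd).round())
# bigger-precision amber/label outlines in the scene: base contact
print("purple",onz(c,302,281,100).round())
```

```text
350 top [425. 100.] scene [429. 102.] tri [427. 102. 147.] spoutdir deg 136.0 36.0
250 top [455. -95.] scene [454. -93.] tri [458. -95. 128.] spoutdir deg 126.0 35.0
150 top [ 439. -245.] scene [ 442. -247.] tri [ 442. -248.  104.] spoutdir deg -170.0 34.0
100 top [394. 251.] scene [393. 257.] tri [395. 255.  83.] spoutdir deg -148.0 31.0
purple [330. -87. 100.]
```

>>> carry_out(
  targets=[
    [[0.35, -0.5, 0], -0.015],
    [[0.7, -1, 0], -0.029],
    [[0.7, -1, 0], -0.029],
  ],
  claw=1,
)

```text
time_s: 0.72
position: [222.1, 528.2, 231.7]
orientation: [-3.14, 0.004, 2.721]
ft_force: [0.8, -0.1, -0.4]
gripper_width: 1.002
grip_force: 0.0
```

>>> carry_out(
  targets=[
    [[0.35, -0.5, 0], -0.015],
    [[0.7, -1, 0], -0.029],
    [[0.7, -1, 0], -0.029],
  ],
)

```text
time_s: 1.1
position: [290.7, 429.0, 231.8]
orientation: [-3.141, 0.003, 2.54]
ft_force: [-0.6, 1.4, 0.3]
gripper_width: 1.002
grip_force: 0.0
```

>>> carry_out(
  targets=[
    [[0.35, -0.5, 0], -0.015],
    [[0.7, -1, 0], -0.029],
    [[0.7, -1, 0], -0.029],
  ],
)

```text
time_s: 1.48
position: [359.8, 329.9, 231.7]
orientation: [3.141, 0.002, 2.359]
ft_force: [-0.6, 1.0, 0.6]
gripper_width: 0.998
grip_force: 0.0
```

>>> carry_out(
  targets=[
    [[0.12, -0.5, 0], 0],
    [[0.23, -1, 0], 0],
    [[0.23, -1, 0], 0],
  ],
)

```text
time_s: 1.85
position: [380.3, 231.3, 231.6]
orientation: [-3.141, 0.0, 2.363]
ft_force: [-0.2, 1.1, -0.4]
gripper_width: 1.0
grip_force: 0.0
```

>>> carry_out(
  targets=[
    [[0.12, -0.5, 0], 0],
    [[0.23, -1, 0], 0],
    [[0.23, -1, 0], 0],
  ],
)

```text
time_s: 2.22
position: [403.7, 132.0, 231.6]
orientation: [3.141, 0.001, 2.364]
ft_force: [0.2, 0.8, -0.1]
gripper_width: 1.001
grip_force: 0.0
```

>>> carry_out(
  targets=[
    [[0.24, -0.32, 0], 0],
    [[0.24, -0.32, 0], 0],
    [[0.24, -0.32, 0], 0],
    [[0.24, -0.32, 0], 0],
  ],
)

```text
time_s: 2.72
position: [426.2, 103.3, 231.2]
orientation: [3.141, -0.001, 2.371]
ft_force: [0.7, 0.6, -0.1]
gripper_width: 1.003
grip_force: 0.0
```

Run:
```python
from h import *
w=cams.read_camera("wrist"); save(w,"w1.png"); x=state(); print(x["position"],x["orientation"],x["joint_positions"])
for z in (136,160,176): print(z,proj(w,[427,101,z]).round(),proj(w,[x["position"][0],x["position"][1],z]).round())
```

```text
[426.23842882 102.90883206 231.21517817] [ 3.14153173e+00 -8.26972232e-04  2.37047052e+00] [-0.47368322  0.2964592   0.24379633  2.00432493 -0.09483725  0.85171235
  0.62214544]
136 [253. 196.] [254. 194.]
160 [253. 206.] [254. 204.]
176 [253. 214.] [254. 212.]
```

View pics/w1.png

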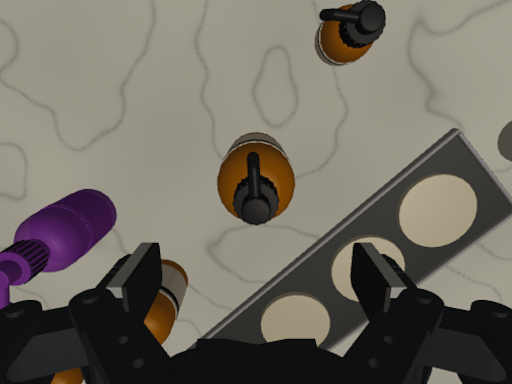

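The wrist view shows bottle 350's head at (256,208), within 3 px of the prediction, with its spout pointing straight up the image. The grasp is aligned, so I'll descend and grip.

>>> carry_out(
  targets=[
    [[0, 0, -0.4], 0],
    [[0, 0, -0.7], 0],
    [[0, 0, -0.98], 0],
    [[0, 0, -0.98], 0],
    [[0, 0, -0.98], 0],
  ],
)

```text
time_s: 3.4
position: [427.3, 101.7, 134.1]
orientation: [3.14, 0.001, 2.368]
ft_force: [-0.0, 0.9, 0.0]
gripper_width: 1.003
grip_force: 0.0
```

>>> carry_out(
  targets=[
    [[0, 0, 0], 0],
    [[0, 0, 0], 0],
    [[0, 0, 0], 0],
    [[0, 0, 0], 0],
    [[0, 0, 0], 0],
  ],
  claw=0,
  newtons=60,
)

```text
time_s: 4.03
position: [427.4, 101.5, 134.0]
orientation: [3.14, 0.001, 2.367]
ft_force: [0.3, 0.6, 5.7]
gripper_width: 0.355
grip_force: 59.0
```

>>> carry_out(
  targets=[
    [[0, 0, 0], 0],
    [[0, 0, 0], 0],
    [[0, 0, 0.05], 0],
    [[0, 0, 0.1], 0],
    [[0, 0, 0.1], 0],
  ],
)

```text
time_s: 4.65
position: [426.6, 101.1, 143.3]
orientation: [-3.141, -0.0, 2.367]
ft_force: [0.7, 0.0, -3.9]
gripper_width: 0.358
grip_force: 59.8
```

>>> carry_out(
  targets=[
    [[0, 0, 0.2], 0],
    [[0.1, 0.06, 0.4], 0],
    [[0.3, 0.18, 0.5], 0],
    [[0.5, 0.3, 0.5], 0],
    [[0.7, 0.42, 0.5], 0],
  ],
)

```text
time_s: 5.28
position: [496.7, 143.4, 192.9]
orientation: [-3.14, -0.001, 2.367]
ft_force: [-0.8, 0.4, -5.0]
gripper_width: 0.351
grip_force: 60.5
```

>>> carry_out(
  targets=[
    [[0.25, 0.15, 0], 0],
    [[0.5, 0.3, 0], 0],
    [[0.75, 0.45, 0], 0],
    [[0.95, 0.57, 0], 0],
    [[1, 0.6, 0], 0],
  ],
)

```text
time_s: 5.9
position: [596.8, 204.0, 191.9]
orientation: [-3.14, -0.001, 2.368]
ft_force: [-0.5, 0.6, -4.4]
gripper_width: 0.357
grip_force: 60.5
```

>>> carry_out(
  targets=[
    [[0.1, 0.06, 0], 0],
    [[0.2, 0.12, 0], 0],
    [[0.2, 0.12, 0], 0],
    [[0.2, 0.12, 0], 0],
  ],
)

```text
time_s: 6.4
position: [616.3, 214.8, 193.2]
orientation: [-3.14, -0.0, 2.367]
ft_force: [-0.7, -0.4, -4.2]
gripper_width: 0.35
grip_force: 60.6
```

Run:
```python
from h import *
w=cams.read_camera("wrist"); x=state(); print(x["position"],x["orientation"])
c=cams.read_camera("top"); s=cams.read_camera("scene")
a=np.vstack([np.hstack([w["pixels"],c["pixels"]])]); cv2.imwrite("pics/w2.png",cv2.cvtColor(cv2.resize(a,(800,300),interpolation=cv2.INTER_AREA),cv2.COLOR_RGB2BGR))
p=s["pixels"]; save(s,"s2.png",(200,60,420,260),3)
# coasters from the wrist and scene views, on z=17
for n,k in (("wrist",w),("scene",s)):
    hsv=cv2.cvtColor(k["pixels"],cv2.COLOR_RGB2HSV).astype(int); h,S,V=hsv[...,0],hsv[...,1],hsv[...,2]
    for u,st,m in blobs((V>150)&(S>40)&(h>10)&(h<28),150):
        X=onz(k,*u,17)
        if 550<X[0]<680 and -200<X[1]<300: 
            e=cv2.fitEllipse(max(cv2.findContours(m.astype(np.uint8),0,1)[0],key=len)); print(n,st,X.round(1),onz(k,*e[0],17).round(1))
```

```text
[616.29713366 214.75115099 193.28609492] [-3.14064884e+00 -2.88518694e-04  2.36688693e+00]
wrist [ 214  125   90   55 1680] [602.1 237.6  17. ] [622.2 212.1  17. ]
wrist [ 148  201   53   72 2690] [605.2 103.   17. ] [605.1 102.9  17. ]
wrist [263 202  33  36 466] [669.8 194.5  17. ] [670.5 194.1  17. ]
wrist [ 79 270  56  36 775] [587.3  -2.1  17. ] [587.7  -2.3  17. ]
scene [325 197  31  18 427] [623.5 212.1  17. ] [623.7 212.1  17. ]
scene [293 206  33  21 512] [625.4 105.8  17. ] [625.4 105.9  17. ]
scene [254 217  33  22 579] [622.2 -13.8  17. ] [622.3 -13.8  17. ]
scene [214 230  36  24 671] [ 626.7 -127.3   17. ] [ 626.8 -127.3   17. ]
```

View pics/s2.png

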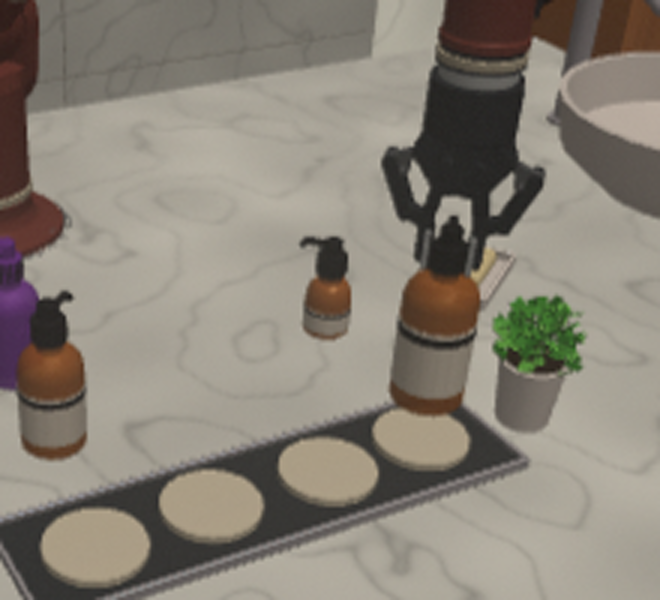

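Bottle 350 hangs upright over the coaster nearest the plant, and the coaster estimates from the top and scene views agree to about 5 mm. I'll use their means.

>>> carry_out(
  targets=[
    [[0.04, -0.01, -0.1], 0],
    [[0.04, -0.01, -0.2], 0],
    [[0.04, -0.01, -0.3], 0],
    [[0.04, -0.01, -0.38], 0],
    [[0.04, -0.01, -0.38], 0],
  ],
)

```text
time_s: 7.18
position: [620.0, 214.1, 154.1]
orientation: [-3.139, -0.001, 2.367]
ft_force: [-0.4, -0.4, -4.6]
gripper_width: 0.352
grip_force: 60.5
```

>>> carry_out(
  targets=[
    [[0, 0, -0.01], 0],
    [[0, 0, -0.02], 0],
    [[0, 0, -0.03], 0],
    [[0, 0, -0.04], 0],
    [[0, 0, -0.04], 0],
  ],
)

```text
time_s: 7.8
position: [620.7, 214.2, 151.2]
orientation: [-3.142, -0.0, 2.367]
ft_force: [-0.7, -0.1, -3.7]
gripper_width: 0.357
grip_force: 60.5
```

>>> carry_out(
  targets=[
    [[0, 0, -0.01], 0],
    [[0, 0, -0.02], 0],
    [[0, 0, -0.02], 0],
    [[0, 0, -0.02], 0],
  ],
)

```text
time_s: 8.3
position: [621.1, 214.4, 151.1]
orientation: [3.14, 0.0, 2.367]
ft_force: [-2.5, 0.5, 5.7]
gripper_width: 0.357
grip_force: 61.7
```

>>> carry_out(
  targets=[
    [[0, 0, 0.01], 0],
    [[0, 0, 0.01], 0],
    [[0, 0, 0.01], 0],
    [[0, 0, 0.01], 0],
    [[0, 0, 0.01], 0],
  ],
  claw=0.8,
)

```text
time_s: 8.93
position: [620.8, 214.2, 150.2]
orientation: [-3.142, 0.0, 2.367]
ft_force: [0.2, 0.2, 0.9]
gripper_width: 0.801
grip_force: 0.0
```

>>> carry_out(
  targets=[
    [[0, 0, 0.2], 0],
    [[0, 0, 0.5], 0],
    [[0, 0, 0.8], 0],
    [[0, 0, 0.8], 0],
  ],
)

```text
time_s: 9.43
position: [622.5, 214.5, 233.3]
orientation: [3.136, 0.003, 2.367]
ft_force: [0.1, 0.8, -0.1]
gripper_width: 0.803
grip_force: 0.0
```

>>> carry_out(
  targets=[
    [[-0.28, -0.5, 0], -0.01],
    [[-0.55, -1, 0], -0.02],
    [[-0.55, -1, 0], -0.028],
  ],
)

```text
time_s: 9.8
position: [563.1, 107.6, 229.5]
orientation: [-3.136, 0.001, 2.18]
ft_force: [-0.4, 1.0, -0.2]
gripper_width: 0.803
grip_force: 0.0
```

>>> carry_out(
  targets=[
    [[-0.28, -0.5, 0], 0],
    [[-0.55, -1, 0], 0],
    [[-0.55, -1, 0], 0],
  ],
)

```text
time_s: 10.18
position: [507.9, 8.7, 229.8]
orientation: [-3.137, 0.0, 2.182]
ft_force: [0.4, 1.0, 0.7]
gripper_width: 0.796
grip_force: 0.0
```

>>> carry_out(
  targets=[
    [[-0.28, -0.5, 0], 0],
    [[-0.56, -1, 0], 0],
    [[-0.56, -1.0, 0], 0],
    [[-0.56, -1.0, 0], 0],
    [[-0.56, -1.0, 0], 0],
  ],
)

```text
time_s: 10.8
position: [455.6, -84.0, 229.9]
orientation: [3.141, -0.001, 2.195]
ft_force: [0.0, 0.4, -0.4]
gripper_width: 0.8
grip_force: 0.0
```

Run:
```python
from h import *
w=cams.read_camera("wrist"); save(w,"w3.png"); x=state(); print(x["position"],x["orientation"],x["joint_positions"])
for z in (138,154): print(z,proj(w,[455,-94,z]).round())
```

```text
[455.49039276 -84.12280263 229.93077643] [ 3.14158631e+00 -6.27059421e-04  2.19464216e+00] [-0.1034873   0.341113    0.32218043  1.94873512 -0.13920936  0.87330665
  0.91493784]
138 [247. 204.]
154 [246. 212.]
```

View pics/w3.png

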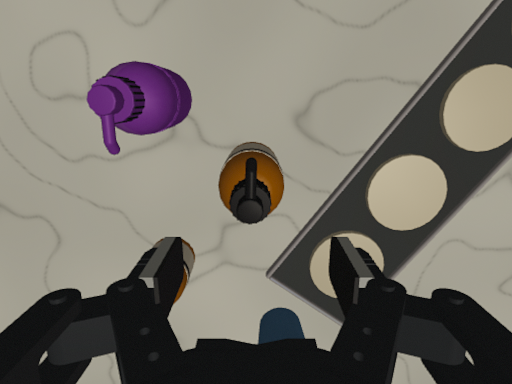

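The wrist view shows bottle 250's head at (250,210), within 4 px of the prediction, and the purple decoy is well clear at (130,98).

>>> carry_out(
  targets=[
    [[0, -0.09, -0.1], 0],
    [[0, -0.09, -0.4], 0],
    [[0, -0.09, -0.7], 0],
    [[0, -0.09, -1], 0],
    [[0, -0.09, -1], 0],
  ],
  claw=1,
)

```text
time_s: 11.48
position: [453.0, -94.7, 128.2]
orientation: [-3.137, -0.004, 2.191]
ft_force: [-0.7, 0.7, 0.3]
gripper_width: 0.996
grip_force: 0.0
```

>>> carry_out(
  targets=[
    [[0, 0, -0.1], 0],
    [[0, 0, -0.18], 0],
    [[0, 0, -0.18], 0],
  ],
)

```text
time_s: 11.85
position: [454.7, -94.8, 112.2]
orientation: [-3.141, -0.0, 2.191]
ft_force: [-0.1, 0.6, 0.9]
gripper_width: 1.001
grip_force: 0.0
```

>>> carry_out(
  targets=[
    [[0, 0, 0], 0],
    [[0, 0, 0], 0],
    [[0, 0, 0], 0],
    [[0, 0, 0], 0],
    [[0, 0, 0], 0],
  ],
  claw=0,
)

```text
time_s: 12.48
position: [455.5, -94.7, 112.8]
orientation: [3.14, 0.001, 2.192]
ft_force: [1.7, 1.2, 4.8]
gripper_width: 0.358
grip_force: 59.0
```

>>> carry_out(
  targets=[
    [[0, 0, 0], 0],
    [[0, 0, 0], 0],
    [[0, 0, 0.05], 0],
    [[0, 0, 0.1], 0],
    [[0, 0, 0.1], 0],
  ],
)

```text
time_s: 13.1
position: [454.5, -94.9, 122.3]
orientation: [-3.141, -0.0, 2.191]
ft_force: [0.7, 0.5, -3.4]
gripper_width: 0.354
grip_force: 59.5
```

>>> carry_out(
  targets=[
    [[0, 0, 0.2], 0],
    [[0.08, 0.1, 0.4], 0],
    [[0.25, 0.3, 0.5], 0],
    [[0.42, 0.5, 0.5], 0],
    [[0.58, 0.7, 0.5], 0],
  ],
)

```text
time_s: 13.72
position: [512.8, -24.2, 172.0]
orientation: [-3.141, -0.001, 2.191]
ft_force: [0.8, 1.1, -2.8]
gripper_width: 0.352
grip_force: 60.1
```

>>> carry_out(
  targets=[
    [[0.17, 0.2, 0], 0],
    [[0.33, 0.4, 0], 0],
    [[0.5, 0.6, 0], 0],
    [[0.67, 0.8, 0], 0],
    [[0.83, 1, 0], 0],
  ],
)

```text
time_s: 14.35
position: [595.5, 75.8, 171.4]
orientation: [-3.14, -0.001, 2.191]
ft_force: [0.0, -0.2, -3.0]
gripper_width: 0.356
grip_force: 60.1
```

>>> carry_out(
  targets=[
    [[0.13, 0.15, 0], 0],
    [[0.24, 0.28, 0], 0],
    [[0.27, 0.32, 0], 0],
    [[0.27, 0.32, 0], 0],
    [[0.27, 0.32, 0], 0],
  ],
)

```text
time_s: 14.98
position: [622.1, 106.0, 172.2]
orientation: [-3.14, 0.0, 2.19]
ft_force: [-0.7, -0.6, -3.2]
gripper_width: 0.358
grip_force: 60.0
```

Down 42.5 mm to contact.

>>> carry_out(
  targets=[
    [[0.01, 0.01, -0.1], 0],
    [[0.01, 0.01, -0.2], 0],
    [[0.01, 0.01, -0.3], 0],
    [[0.01, 0.01, -0.38], 0],
    [[0.01, 0.01, -0.38], 0],
  ],
)

```text
time_s: 15.6
position: [623.1, 108.1, 133.2]
orientation: [-3.14, -0.001, 2.191]
ft_force: [-0.5, 0.8, -3.1]
gripper_width: 0.355
grip_force: 60.1
```

>>> carry_out(
  targets=[
    [[0, 0, -0.01], 0],
    [[0, 0, -0.02], 0],
    [[0, 0, -0.03], 0],
    [[0, 0, -0.04], 0],
    [[0, 0, -0.05], 0],
  ],
)

```text
time_s: 16.23
position: [624.1, 108.2, 129.9]
orientation: [3.141, 0.0, 2.191]
ft_force: [-0.8, -0.5, 2.3]
gripper_width: 0.354
grip_force: 60.6
```

>>> carry_out(
  targets=[
    [[0, 0, 0.01], 0],
    [[0, 0, 0.01], 0],
    [[0, 0, 0.01], 0],
    [[0, 0, 0.01], 0],
    [[0, 0, 0.01], 0],
  ],
  claw=0.8,
)

```text
time_s: 16.85
position: [623.8, 108.2, 130.3]
orientation: [-3.142, -0.0, 2.191]
ft_force: [-0.7, 0.0, 0.3]
gripper_width: 0.798
grip_force: 0.0
```

>>> carry_out(
  targets=[
    [[0, 0, 0.2], 0],
    [[0, 0, 0.5], 0],
    [[0, 0, 0.8], 0],
    [[0, 0, 1], 0],
    [[0, 0, 1], 0],
  ],
)

```text
time_s: 17.48
position: [624.8, 108.1, 232.1]
orientation: [3.138, 0.002, 2.191]
ft_force: [0.3, 0.2, 0.1]
gripper_width: 0.802
grip_force: 0.0
```

>>> carry_out(
  targets=[
    [[-0.15, -0.3, 0], -0.027],
    [[-0.3, -0.6, 0], -0.054],
    [[-0.46, -0.89, 0], -0.08],
  ],
)

```text
time_s: 17.85
position: [576.5, 18.2, 228.8]
orientation: [-3.139, 0.0, 1.683]
ft_force: [-0.2, -1.1, 0.0]
gripper_width: 0.796
grip_force: 0.0
```

>>> carry_out(
  targets=[
    [[-0.15, -0.3, 0], -0.027],
    [[-0.3, -0.6, 0], -0.054],
    [[-0.46, -0.89, 0], -0.08],
  ],
)

```text
time_s: 18.23
position: [530.5, -70.6, 229.0]
orientation: [-3.14, 0.001, 1.18]
ft_force: [0.3, -0.6, -0.5]
gripper_width: 0.803
grip_force: 0.0
```

>>> carry_out(
  targets=[
    [[-0.15, -0.3, 0], -0.027],
    [[-0.3, -0.6, 0], -0.054],
    [[-0.46, -0.89, 0], -0.08],
  ],
)

```text
time_s: 18.6
position: [484.5, -159.4, 229.1]
orientation: [-3.14, 0.001, 0.678]
ft_force: [0.1, -0.3, -0.3]
gripper_width: 0.801
grip_force: 0.0
```

>>> carry_out(
  targets=[
    [[-0.15, -0.3, 0], -0.027],
    [[-0.3, -0.6, 0], -0.054],
    [[-0.46, -0.87, 0], -0.08],
    [[-0.46, -0.87, 0], -0.08],
    [[-0.46, -0.87, 0], -0.08],
  ],
)

```text
time_s: 19.23
position: [439.9, -244.7, 229.4]
orientation: [-3.14, 0.001, 0.183]
ft_force: [0.2, -0.2, -0.3]
gripper_width: 0.798
grip_force: 0.0
```

Run:
```python
from h import *
w=cams.read_camera("wrist"); save(w,"w4.png"); x=state(); print(x["position"],x["orientation"],x["joint_positions"])
for z in (116,132): print(z,proj(w,[441,-246,z]).round())
```

```text
[ 440.27981129 -244.39775015  229.53924491] [-3.13998485e+00  5.39056918e-04  1.83538036e-01] [-0.12505171  0.51892048  0.90040475  1.85785679 -0.48064446  1.00041052
 -0.40640198]
116 [260. 184.]
132 [260. 190.]
```

View pics/w4.png

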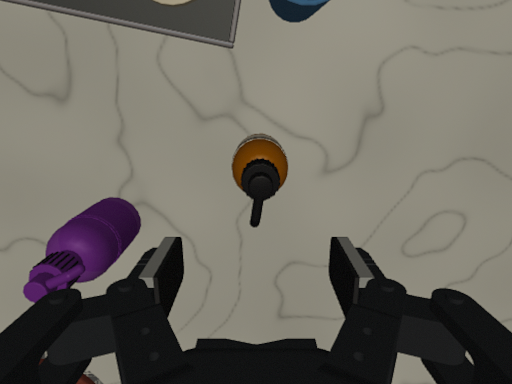

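The wrist view shows bottle 150's head at (261,187), matching the prediction (260,190), with its spout within about 7° of the tool axis.

>>> carry_out(
  targets=[
    [[0.01, -0.01, -0.1], 0],
    [[0.01, -0.01, -0.4], 0],
    [[0.01, -0.01, -0.7], 0],
    [[0.01, -0.01, -1], 0],
    [[0.01, -0.01, -1], 0],
  ],
  claw=1,
)

```text
time_s: 19.9
position: [439.7, -245.0, 128.1]
orientation: [-3.138, 0.004, 0.182]
ft_force: [-0.0, -0.1, -0.2]
gripper_width: 0.998
grip_force: 0.0
```

>>> carry_out(
  targets=[
    [[0, 0, -0.2], 0],
    [[0, 0, -0.4], 0],
    [[0, 0, -0.4], 0],
    [[0, 0, -0.4], 0],
  ],
)

```text
time_s: 20.4
position: [441.5, -247.3, 91.4]
orientation: [3.14, -0.002, 0.181]
ft_force: [-0.2, 0.5, -0.1]
gripper_width: 1.003
grip_force: 0.0
```

>>> carry_out(
  targets=[
    [[0, 0, 0], 0],
    [[0, 0, 0], 0],
    [[0, 0, 0], 0],
    [[0, 0, 0], 0],
    [[0, 0, 0], 0],
  ],
  claw=0,
)

```text
time_s: 21.02
position: [441.1, -247.3, 90.8]
orientation: [3.141, -0.001, 0.18]
ft_force: [-0.3, -0.9, 4.0]
gripper_width: 0.356
grip_force: 59.2
```

>>> carry_out(
  targets=[
    [[0, 0, 0], 0],
    [[0, 0, 0], 0],
    [[0, 0, 0.05], 0],
    [[0, 0, 0.1], 0],
    [[0, 0, 0.1], 0],
  ],
)

```text
time_s: 21.65
position: [440.8, -246.6, 100.4]
orientation: [-3.141, -0.0, 0.181]
ft_force: [0.0, -0.2, -1.4]
gripper_width: 0.354
grip_force: 59.5
```

>>> carry_out(
  targets=[
    [[0, 0, 0.2], 0],
    [[0.08, 0.1, 0.4], 0],
    [[0.23, 0.3, 0.5], 0],
    [[0.38, 0.5, 0.5], 0],
    [[0.54, 0.7, 0.5], 0],
  ],
)

```text
time_s: 22.28
position: [494.9, -175.8, 150.2]
orientation: [-3.141, 0.0, 0.181]
ft_force: [0.3, -0.1, -1.7]
gripper_width: 0.355
grip_force: 59.8
```

>>> carry_out(
  targets=[
    [[0.15, 0.2, 0], 0],
    [[0.31, 0.4, 0], 0],
    [[0.46, 0.6, 0], 0],
    [[0.61, 0.8, 0], 0],
    [[0.76, 1, 0], 0],
  ],
)

```text
time_s: 22.9
position: [570.8, -75.8, 149.8]
orientation: [-3.141, 0.001, 0.181]
ft_force: [0.1, 0.2, -2.1]
gripper_width: 0.356
grip_force: 59.8
```

>>> carry_out(
  targets=[
    [[0.15, 0.2, 0], 0],
    [[0.31, 0.4, 0], 0],
    [[0.45, 0.6, 0], 0],
    [[0.49, 0.64, 0], 0],
    [[0.49, 0.64, 0], 0],
  ],
)

```text
time_s: 23.52
position: [619.2, -13.3, 149.9]
orientation: [3.141, 0.001, 0.18]
ft_force: [-0.8, -1.0, -2.3]
gripper_width: 0.355
grip_force: 59.8
```

>>> carry_out(
  targets=[
    [[0.01, 0, -0.1], 0],
    [[0.01, 0, -0.2], 0],
    [[0.01, 0, -0.3], 0],
    [[0.01, 0, -0.38], 0],
    [[0.01, 0, -0.38], 0],
  ],
)

```text
time_s: 24.15
position: [620.2, -12.7, 111.3]
orientation: [-3.141, 0.002, 0.181]
ft_force: [-0.8, -0.1, -2.3]
gripper_width: 0.355
grip_force: 59.8
```

>>> carry_out(
  targets=[
    [[0, 0, -0.01], 0],
    [[0, 0, -0.02], 0],
    [[0, 0, -0.03], 0],
    [[0, 0, -0.04], 0],
    [[0, 0, -0.05], 0],
  ],
)

```text
time_s: 24.78
position: [621.1, -12.9, 107.9]
orientation: [-3.141, -0.001, 0.181]
ft_force: [-1.2, 0.8, 3.5]
gripper_width: 0.355
grip_force: 60.3
```

>>> carry_out(
  targets=[
    [[0, 0, 0.01], 0],
    [[0, 0, 0.01], 0],
    [[0, 0, 0.01], 0],
    [[0, 0, 0.01], 0],
    [[0, 0, 0.01], 0],
  ],
  claw=0.8,
)

```text
time_s: 25.4
position: [620.8, -12.8, 108.3]
orientation: [-3.142, -0.0, 0.181]
ft_force: [-0.3, -0.3, 0.4]
gripper_width: 0.801
grip_force: 0.0
```

>>> carry_out(
  targets=[
    [[0, 0, 0.2], 0],
    [[0, 0, 0.5], 0],
    [[0, 0, 0.8], 0],
    [[0, 0, 1], 0],
    [[0, 0, 1], 0],
  ],
)

```text
time_s: 26.02
position: [622.0, -13.7, 211.3]
orientation: [3.14, -0.005, 0.18]
ft_force: [0.7, -0.2, -0.2]
gripper_width: 0.798
grip_force: 0.0
```

>>> carry_out(
  targets=[
    [[-0.2, 0.24, 0.1], 0.01],
    [[-0.5, 0.6, 0.2], 0.02],
    [[-0.76, 0.89, 0.2], 0.02],
  ],
)

```text
time_s: 26.4
position: [543.8, 77.5, 228.4]
orientation: [-3.141, -0.0, 0.307]
ft_force: [1.2, 0.3, 0.0]
gripper_width: 0.801
grip_force: 0.0
```

>>> carry_out(
  targets=[
    [[-0.4, 0.45, 0], 0.01],
    [[-0.76, 0.89, 0], 0.02],
    [[-0.76, 0.89, 0], 0.02],
  ],
)

```text
time_s: 26.78
position: [465.0, 170.4, 227.0]
orientation: [-3.137, 0.004, 0.442]
ft_force: [0.2, 0.6, -0.5]
gripper_width: 0.799
grip_force: 0.0
```

>>> carry_out(
  targets=[
    [[-0.4, 0.45, 0], 0.01],
    [[-0.75, 0.89, 0], 0.02],
    [[-0.75, 0.89, 0], 0.02],
    [[-0.75, 0.89, 0], 0.02],
    [[-0.75, 0.89, 0], 0.02],
  ],
)

```text
time_s: 27.4
position: [395.0, 252.4, 228.5]
orientation: [3.141, -0.001, 0.554]
ft_force: [0.2, -0.7, -0.2]
gripper_width: 0.8
grip_force: 0.0
```

Run:
```python
from h import *
w=cams.read_camera("wrist"); save(w,"w5.png"); x=state(); print(x["position"],x["orientation"],x["joint_positions"])
for z in (94,110): print(z,proj(w,[394,254,z]).round())
```

```text
[394.91751177 252.57085229 228.46532433] [ 3.14083885e+00 -5.26959526e-04  5.53755523e-01] [-1.24001198  0.46079153  0.90951989  1.94793706 -0.44637737  0.94667307
 -1.12906972]
94 [255. 180.]
110 [255. 184.]
```

View pics/w5.png

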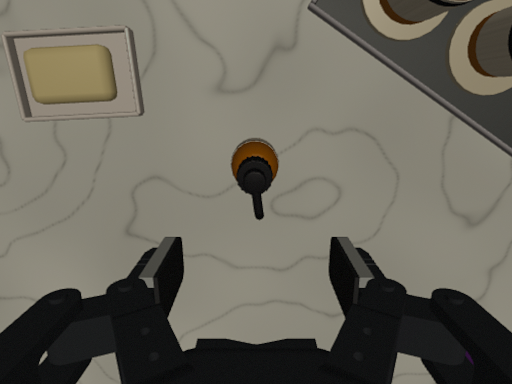

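The wrist view shows bottle 100's head at (255,181), on the prediction, with its spout about 10° off the tool axis, which is fine.

>>> carry_out(
  targets=[
    [[-0.01, 0.01, -0.1], 0],
    [[-0.01, 0.01, -0.4], 0],
    [[-0.01, 0.01, -0.7], 0],
    [[-0.01, 0.01, -1], 0],
  ],
  claw=1,
)

```text
time_s: 27.95
position: [392.8, 254.7, 126.8]
orientation: [3.141, 0.0, 0.557]
ft_force: [0.3, 0.5, 0.5]
gripper_width: 0.998
grip_force: 0.0
```

>>> carry_out(
  targets=[
    [[0, 0, -0.2], 0],
    [[0, 0, -0.4], 0],
    [[0, 0, -0.6], 0],
    [[0, 0, -0.6], 0],
    [[0, 0, -0.6], 0],
  ],
)

```text
time_s: 28.58
position: [393.2, 254.9, 68.6]
orientation: [3.141, -0.0, 0.557]
ft_force: [0.7, -0.1, -0.9]
gripper_width: 1.003
grip_force: 0.0
```

>>> carry_out(
  targets=[
    [[0, 0, 0], 0],
    [[0, 0, 0], 0],
    [[0, 0, 0], 0],
    [[0, 0, 0], 0],
    [[0, 0, 0], 0],
  ],
  claw=0,
)

```text
time_s: 29.2
position: [393.3, 255.1, 68.8]
orientation: [3.142, -0.001, 0.557]
ft_force: [-0.6, -1.1, 5.7]
gripper_width: 0.353
grip_force: 59.0
```

>>> carry_out(
  targets=[
    [[0, 0, 0], 0],
    [[0, 0, 0], 0],
    [[0, 0, 0.05], 0],
    [[0, 0, 0.1], 0],
    [[0, 0, 0.1], 0],
  ],
)

```text
time_s: 29.82
position: [392.7, 255.4, 78.5]
orientation: [-3.141, -0.0, 0.558]
ft_force: [-0.3, 0.8, -1.5]
gripper_width: 0.356
grip_force: 59.3
```

>>> carry_out(
  targets=[
    [[0, 0, 0.2], 0],
    [[0.05, -0.1, 0.4], 0],
    [[0.17, -0.3, 0.5], 0],
    [[0.28, -0.5, 0.5], 0],
    [[0.4, -0.7, 0.5], 0],
  ],
)

```text
time_s: 30.45
position: [432.7, 184.8, 128.2]
orientation: [-3.141, 0.0, 0.558]
ft_force: [-0.6, -0.2, -1.3]
gripper_width: 0.351
grip_force: 59.7
```

>>> carry_out(
  targets=[
    [[0.08, -0.2, 0], 0],
    [[0.16, -0.4, 0], 0],
    [[0.24, -0.6, 0], 0],
    [[0.32, -0.8, 0], 0],
    [[0.4, -1, 0], 0],
  ],
)

```text
time_s: 31.08
position: [472.6, 84.6, 128.0]
orientation: [-3.141, 0.001, 0.558]
ft_force: [0.4, 0.7, -2.2]
gripper_width: 0.355
grip_force: 59.7
```

>>> carry_out(
  targets=[
    [[0.05, -0.2, 0], 0],
    [[0.1, -0.4, 0], 0],
    [[0.15, -0.6, 0], 0],
    [[0.2, -0.8, 0], 0],
    [[0.25, -1, 0], 0],
  ],
)

```text
time_s: 31.7
position: [497.5, -15.3, 128.0]
orientation: [-3.141, 0.001, 0.558]
ft_force: [-0.6, 0.3, -2.0]
gripper_width: 0.353
grip_force: 59.7
```

>>> carry_out(
  targets=[
    [[0.08, -0.2, 0], 0],
    [[0.16, -0.4, 0], 0],
    [[0.24, -0.6, 0], 0],
    [[0.32, -0.8, 0], 0],
    [[0.4, -0.9, 0], 0],
  ],
)

```text
time_s: 32.33
position: [537.6, -106.0, 128.1]
orientation: [-3.141, 0.001, 0.556]
ft_force: [-0.0, 0.9, -1.5]
gripper_width: 0.355
grip_force: 59.6
```

>>> carry_out(
  targets=[
    [[0.2, -0.05, 0], 0],
    [[0.4, -0.1, 0], 0],
    [[0.6, -0.15, 0], 0],
    [[0.8, -0.2, 0], 0],
    [[0.86, -0.21, 0], 0],
  ],
)

```text
time_s: 32.95
position: [624.5, -125.2, 127.7]
orientation: [-3.141, 0.0, 0.559]
ft_force: [0.5, 0.1, -1.2]
gripper_width: 0.353
grip_force: 59.6
```

>>> carry_out(
  targets=[
    [[0, 0, 0], 0],
    [[0, 0, 0], 0],
  ],
)

```text
time_s: 33.2
position: [622.8, -125.4, 128.1]
orientation: [-3.14, 0.001, 0.557]
ft_force: [-0.1, -0.5, -0.9]
gripper_width: 0.35
grip_force: 59.6
```

>>> carry_out(
  targets=[
    [[0.01, -0.01, -0.1], 0],
    [[0.01, -0.01, -0.2], 0],
    [[0.01, -0.01, -0.3], 0],
    [[0.01, -0.01, -0.38], 0],
    [[0.01, -0.01, -0.38], 0],
  ],
)

```text
time_s: 33.83
position: [624.2, -126.6, 89.3]
orientation: [-3.14, 0.001, 0.558]
ft_force: [-0.9, -0.3, -0.9]
gripper_width: 0.349
grip_force: 59.6
```

>>> carry_out(
  targets=[
    [[0, 0, -0.01], 0],
    [[0, 0, -0.02], 0],
    [[0, 0, -0.03], 0],
    [[0, 0, -0.04], 0],
    [[0, 0, -0.05], 0],
  ],
)

```text
time_s: 34.45
position: [625.0, -126.8, 85.9]
orientation: [-3.142, -0.001, 0.558]
ft_force: [-1.5, 1.7, 4.0]
gripper_width: 0.357
grip_force: 60.2
```

Contact. Release, rise, back off and check.

>>> carry_out(
  targets=[
    [[0, 0, 0.01], 0],
    [[0, 0, 0.01], 0],
    [[0, 0, 0.01], 0],
    [[0, 0, 0.01], 0],
    [[0, 0, 0.01], 0],
  ],
  claw=0.8,
)

```text
time_s: 35.08
position: [624.8, -126.8, 86.3]
orientation: [-3.142, -0.0, 0.558]
ft_force: [0.1, 0.0, -0.3]
gripper_width: 0.797
grip_force: 0.0
```

>>> carry_out(
  targets=[
    [[0, 0, 0.2], 0],
    [[0, 0, 0.5], 0],
    [[0, 0, 0.8], 0],
    [[0, 0, 1], 0],
    [[0, 0, 1], 0],
  ],
)

```text
time_s: 35.7
position: [626.0, -127.8, 189.5]
orientation: [3.137, -0.004, 0.557]
ft_force: [0.2, 0.3, -0.6]
gripper_width: 0.799
grip_force: 0.0
```

>>> carry_out(
  targets=[
    [[-0.2, -0.1, 0.3], 0],
    [[-0.5, -0.3, 0.6], 0],
    [[-0.9, -0.6, 0.6], 0],
    [[-0.9, -0.6, 0.6], 0],
    [[-0.9, -0.6, 0.6], 0],
  ],
)

```text
time_s: 36.33
position: [534.9, -186.1, 245.9]
orientation: [-3.14, -0.0, 0.558]
ft_force: [-0.4, 1.0, 0.1]
gripper_width: 0.799
grip_force: 0.0
```

Run:
```python
from h import *
c=cams.read_camera("top"); s=cams.read_camera("scene"); print(state()["position"])
a=cv2.resize(c["pixels"][100:260,90:400],(775,400))
for k,n in ((c,"top"),(s,"scene")):
  hsv=cv2.cvtColor(k["pixels"],cv2.COLOR_RGB2HSV).astype(int); h,S,V=hsv[...,0],hsv[...,1],hsv[...,2]
  for (x,y),H in (((620.3,213.8),176),((623.1,106.7),154),((619.7,-12.9),132),((624.2,-126),110)):
    print(n,H,"expected base/coaster",proj(k,[x,y,17]).round(1),"collar mid",proj(k,[x,y,17+H-28]).round(1))
  for u,st,_ in blobs((h>35)&(h<85)&(S>80),300): print("green",u.round(1))
  for u,st,_ in blobs((h>95)&(h<115)&(S>80),300): print("blue",u.round(1))
cv2.imwrite("pics/f1.png",cv2.cvtColor(a,cv2.COLOR_RGB2BGR)); save(s,"f2.png",(190,120,400,270),3.8)
```

```text
[ 535.61180953 -185.34997989  245.5483062 ]
top 176 expected base/coaster [185.7 160.5] collar mid [173.2 137.4]
top 154 expected base/coaster [226.8 161.7] collar mid [222.5 142.8]
top 132 expected base/coaster [272.8 165.5] collar mid [274.8 150.6]
top 110 expected base/coaster [316.6 166.3] collar mid [322.2 154.9]
green [127.5 145.8]
scene 176 expected base/coaster [339.9 204.8] collar mid [347.4 159.8]
scene 154 expected base/coaster [308.9 215.5] collar mid [313.3 176.7]
scene 132 expected base/coaster [270. 227.] collar mid [271.5 194.7]
scene 110 expected base/coaster [231.4 240.6] collar mid [230.8 214.9]
green [378.8 170.8]
blue [180.9 241.9]
```

View pics/f1.png

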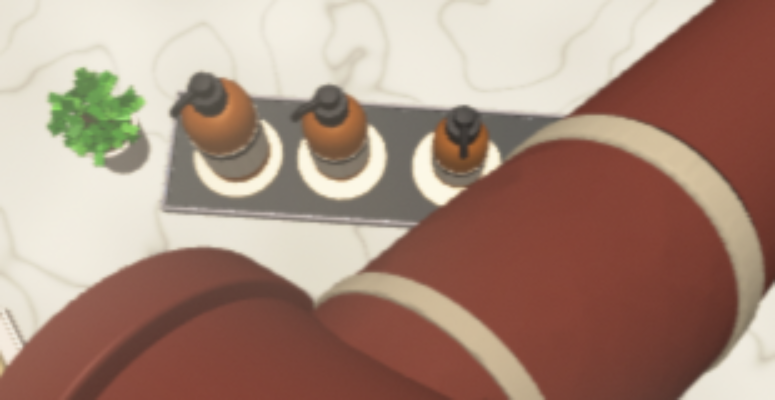

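View pics/f2.png

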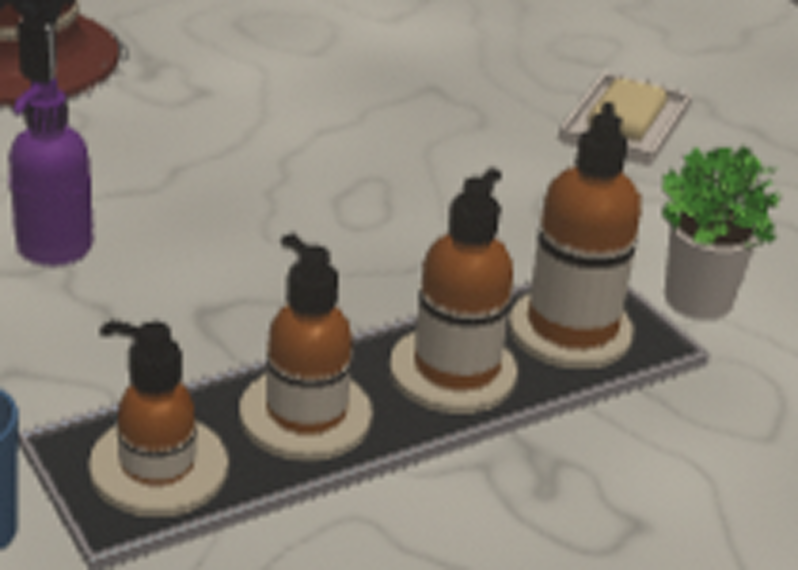

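The final views show the four bottles upright, centred on their coasters and descending from the plant to the tumbler. In the scene crop the base centres fall within about 4 px of the coaster centres. The plant has not moved (top view 127.5,145.8, same as at the start), and the arm is clear of everything.

```bash
python3 -c "
from rig import robot
print(robot.hand_in())"
```

```text
the job is handed in; nothing more can be done
None
```

I placed the four bottles upright on their coasters, tallest at the plant end down to shortest at the tumbler end, and handed the job in at about 36 s; hand-in returned no verdict, but the final views showed the bottles centred and the plant unmoved (the tumbler was not compared with its starting position).

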